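# Sort checked dart tubes into the house dispenser and the reject cradle

## Robot

A 6-joint arm with a two-finger parallel gripper is mounted at the origin on the work surface. World frame = base frame: x ahead of the robot, y to its left, z up, the work surface at z = 0. Lengths are in mm, angles in degrees, forces in N, time in s.
With the tool pointing down it reaches from about 300 to 850 mm from the base axis. Payload 4.2 kg.
Tool frame: the origin (TCP) lies between the finger pads; the fingertips stand ahead of it and the grasp point (between the pads) lies 8 mm behind it (env.tip_reach is the x of the fingertips in the tool frame, in mm); x points along the fingers, y is the direction in which the jaws open and shut, and the axes are right-handed (so a half turn about x gives the same grasp; the last joint's range is limited). The gripper opens to 91 mm and grips with 3 to 60 N. Pads are 32 mm wide; open, the fingers measure 118 mm over their backs; the gripper's body (76 mm by 178 mm) begins 60 mm behind the grasp point.
Start: joints at [-71.734, 18.312, 89.639, -0, 72.044, -1.146], TCP at [191.108, -542.328, 224.976] pointing down, gripper open.
Joint ranges: [-177.97, 177.97], [-48.28, 115.42], [12.27, 149.76], [-77.06, 257.06], [2.81, 150.46], [-146.56, 146.56]. Speed limits (degrees/s): [147.25, 147.25, 180, 180, 180, 180].

## Interface

Orientations are given as [roll, pitch, yaw] about the fixed x, y, z axes, in that order (R = Rz(yaw) Ry(pitch) Rx(roll)).
In Python, from workcell import env, cams gives the robot as it stands.
- The arm moves only by the tool arm_command, never from a script. Its argument "deltas" is a list of rows, each a list of 3 entries, a list of its own where there are three numbers: the opening, from 0 (shut) to 1 (fully open), then the shift along the world's x, y, z in mm, then the turn about the world's z in rad. A call has 1 to 20 rows; each row is the pose to reach, as a shift and turn from the pose commanded when the call began; what a row does not reach only later rows make up. A row lasts 1/10 s, in which the tool goes at most 50 mm and 8.59 degrees, less where a joint would pass 70% of its speed; a pose out of reach is approached as far as the arm can. A call with a gripper value outside its range is refused whole. The fingers move at their own pace and stop on an object; "grip_force" is the grip in N (left out, the last holds). Time passes only in rows, so rows that repeat a pose let the fingers close. It gives the time, the measured TCP pose, the force and the opening at its end, in the units of the state.
- env.state(): the state, without advancing time (a new reading comes with each control period).
- cams.grab_frame(name): name is "scene" or "side" or "wrist"; returns a dict with "img" (384x512x3 uint8, red, green, blue), "K" (3x3 intrinsics, pixels), "rvec" (rotation vector, rad) and "tvec" (3), from world to camera coordinates, as OpenCV has them. Camera axes: x right, y down, z forward; pixel columns grow to the right and rows downward; lengths in mm; the calibration is good to about 2 mm. A picture is of the moment at which its call begins. There is no depth.
- env.job_done(): hands the job in, once; it reports no verdict.
Trained networks look in a picture, given as the dict that the camera call returned (one of the last four; its "shot" number tells which), for a name from the list of things; names that differ only in an ending like _2 or _b are one class to them, and where a whole thing is asked for, a point or a joint stands for the part that bears it (a point fixed in the world has none). Each returns a list of dicts, best first, with "conf" (0 to 1); they miss things now and then, are a little off and sometimes report something else, mostly with a low value. They report only what shows in the picture. A call takes as long as a camera call.
- cams.silhouettes(picture, name): "region" (384x512 bool, what is visible of it) and "centre" ([column, row] in pixels, amid what is visible of it).
The state is a dict: "time_s": time; "qpos": joint angles; "qvel": joint speeds; "effort": joint torques, N m; "ee_pos": TCP position; "ee_rot": TCP orientation; "force": force on the tool from outside, world axes, zero at the start; "torque": the same for the moment, N m; "gripper_width": finger opening in mm.
Only numpy, scipy, OpenCV 4.12 (cv2) and the standard library are available. Lean on these libraries where they do the work, as an engineer would, in place of code of your own. Each camera call takes 0.05 s, during which the arm holds its last target.

## Task

Clear the checked dart tubes off the turntable: feed both green-tagged tubes into the open upper end of the sloping dispenser so that each rolls down and rests under the clear cover with its tagged end at the brass-trimmed side, and lay the red-tagged tube squarely in the saddles of the red reject cradle, either way round. Leave the tankard, dice cup and cribbage board where they stand.

Things in the scene. Friction and masses are not known exactly. Their poses are not given: they have to be found in the camera images.
- green_tube_1: closed rigid dart tube, a plain grey cylinder 30 mm in diameter, 90 mm long, about 60 g, with a green tag band 26 mm wide round the end at own +x. Origin on its axis at mid-length; own x points along the axis to the tagged end. It starts lying level in saddles on the turntable, axis 45 mm above the sill; its middle 40 mm is clear for fingers on both sides
- green_tube_2: closed rigid dart tube, a plain grey cylinder 30 mm in diameter, 90 mm long, about 60 g, with a green tag band 26 mm wide round the end at own +x. Origin on its axis at mid-length; own x points along the axis to the tagged end. It starts lying level in saddles on the turntable, axis 45 mm above the sill; its middle 40 mm is clear for fingers on both sides
- red_tube: closed rigid dart tube, a plain grey cylinder 30 mm in diameter, 90 mm long, about 60 g, with a red tag band 26 mm wide round the end at own +x. Origin on its axis at mid-length; own x points along the axis to the tagged end. It starts lying level in saddles on the turntable, axis 45 mm above the sill; its middle 40 mm is clear for fingers on both sides
- green_tube_1_tag (a point): point on the axis of green_tube_1 in the middle of its tag band, 32.5 mm from the tube's origin
- green_tube_2_tag (a point): the same point on green_tube_2
- turntable: foot of a small oak turntable, origin under its centre. Its round plate, 216 mm across, top 30 mm above the sill, has three parallel pairs of saddles 5.5 mm high, 62 mm apart side by side, so neighbouring tubes have a 32 mm gap. The plate turns only if pushed hard (about 4 N at the rim); it need not be turned
- dispenser: dark wood ramp fixed to the sill, 210 mm long (own x), 114 mm wide (own y), origin under its centre. The floor falls at 12 degrees towards own +x, 36 mm high at x = 0. The channel is 98 mm wide between walls 24 mm above the floor; the wall at own +y is brass-trimmed, the other plain wood. A tube lying across the channel rolls down by itself to the stop
- dispenser_entry (a point): feeding place: point on the ramp floor, midway between the walls, 55 mm along the slope uphill of the dispenser's middle, 80 mm uphill of the cover's edge; open above and at the upper end. Axes as the dispenser's
- dispenser_stop (a point): foot of the end stop, on the ramp floor midway between the walls, 100 mm along the slope downhill of the dispenser's middle. From here 75 mm back uphill a clear cover bridges the channel, its underside 38 mm above the floor, its top at most 78 mm above the sill, with room for two tubes beneath. Axes as the dispenser's
- reject_cradle: low red block fixed to the sill, 80 mm (own x) by 110 mm (own y) by 12 mm high, origin under its centre; on top, dark steel saddles hold one tube lying along own y. They are 5.5 mm high, 26 mm apart across the tube, and lie only 24 to 40 mm from the middle on each side, so fingers fit between them
- reject_seat (a point): centre of the cradle's top face, 12 mm above the sill; a seated tube's axis is 15 mm above this point; axes as the cradle's
- tankard: bystander: pale enamel tankard with a handle, 80 mm across, 95 mm tall, origin under its centre
- dice_cup: bystander: brown dice cup, 76 mm across, 85 mm tall, origin under its centre
- cribbage_board: bystander: wooden cribbage board with brass pegs, 85 x 260 x 18 mm, pegs stand 22 mm above it, origin under its centre

How it is judged (in metres and radians):
At the end, for the whole second after the job is handed in: Both green tubes rest on the ramp under the cover, centres 42 to 100 mm downhill of its middle and within 8 mm of its centre line, tag points 22 mm or more to the brass side; red tube seated in the cradle within 6 mm across, 12 mm along, 0.12 rad; all at rest (x of green_tube_1 in the frame of dispenser between 0.042 and 0.1 m and y of green_tube_1 in the frame of dispenser between -0.008 and 0.008 m and z of green_tube_1 in the frame of dispenser between 0.022 and 0.05 m and y of each of green_tube_1_tag, green_tube_2_tag in the frame of dispenser above 0.022 m and linear speed of each of green_tube_1, green_tube_2, red_tube below 0.02 m/s and x of green_tube_2 in the frame of dispenser between 0.042 and 0.1 m and y of green_tube_2 in the frame of dispenser between -0.008 and 0.008 m and z of green_tube_2 in the frame of dispenser between 0.022 and 0.05 m and x of red_tube in the frame of reject_seat between -0.006 and 0.006 m and y of red_tube in the frame of reject_seat between -0.012 and 0.012 m and z of red_tube in the frame of reject_seat between 0.01 and 0.019 m and angle between the x axis of red_tube and the y axis of reject_cradle, either way round below 0.12 rad); the robot touches nothing.
It fails at once if the enamel tankard is pushed more than 30 mm from its place (distance of tankard from where it was at the start of the episode above 0.03 m).
It fails at once if the dice cup is pushed more than 30 mm from its place (distance of dice_cup from where it was at the start of the episode above 0.03 m).
It fails at once if the cribbage board is pushed more than 30 mm from its place (distance of cribbage_board from where it was at the start of the episode above 0.03 m).
It fails at once if the tankard or the dice cup is tipped over (angle between any of tankard, dice_cup's own z axis and vertical above 0.6 rad).
It also fails if it takes over 66 s, if anything falls off the work surface, if the arm or the gripper's body presses on something with over 40 N, if the wrist force passes 120 N, or if a joint passes its speed limit or range.

## Working session

There is one attempt and no reset: what is moved stays moved. The work goes in short steps, Python scripts to look and compute and a tool call to move; the robot and the scene stay as the last step left them, time stands still between calls to the robot, and variables do not carry over. Pictures are saved under pics/ and viewed, and the job is handed in when it is done.

Besides the shell and the picture viewer there is one more tool, called after "Call:" in YAML: its name, and indented under it one key for each argument. arm_command: Moves the arm, as the interface text tells. Its arguments: {"type":"object","properties":{"deltas":{"type":"array","items":{"type":"array"}},"grip_force":{"type":"number"}},"required":["deltas"]}

```bash
mkdir -p pics; ls
python3 - <<'E'
from workcell import env, cams
import cv2
print(env.state(), env.tip_reach)
for n in ["scene","side","wrist"]:
    f=cams.grab_frame(n); cv2.imwrite(f"pics/a_{n}.png",cv2.resize(f["img"][:,:,::-1],(768,576)))
    print(n,f["K"].tolist(),f["rvec"],f["tvec"])
E
```

```text
pics
{'time_s': 0.0, 'qpos': array([-7.17336988e+01,  1.83518259e+01,  8.97067192e+01, -3.04015026e-04,
        7.20408481e+01, -1.14416897e+00]), 'qvel': array([ 0.00558758, -0.06010994,  0.04863165,  0.00473428,  0.01102618,
       -0.0838112 ]), 'effort': array([ 2.86058530e-04, -4.12453973e+01, -2.31976014e+01,  7.27827195e-02,
        4.56957298e-02, -1.29429272e-04]), 'ee_pos': array([ 190.95941235, -541.86402555,  224.11626331]), 'ee_rot': array([-90.97755091,  89.90060642, 108.43301319]), 'force': array([ 0.12516158, -0.12503268, -0.62826149]), 'torque': array([-0.02944159, -0.02924639,  0.05009926]), 'gripper_width': 91.37341416313222} 11.0
scene [[450.7228656108626, 0.0, 254.30096680078387], [0.0, 450.7228656108626, 187.27947274565724], [0.0, 0.0, 1.0]] [ 2.00391434  1.66073932 -0.5292571 ] [-113.23507461 -448.36095035 1387.77498663]
side [[435.7638361929301, 0.0, 256.77063674660087], [0.0, 435.7638361929301, 193.86153291734036], [0.0, 0.0, 1.0]] [ 1.0585836  -2.51092585  0.88266383] [441.62101529 360.81383819 790.89173402]
wrist [[283.7926282638435, 0.0, 252.80736419720606], [0.0, 283.7926282638435, 192.01790934726793], [0.0, 0.0, 1.0]] [-2.35623292  1.66661445  0.25317589] [-574.53761458  -33.66511083  391.83339007]
```

View pics/a_scene.png

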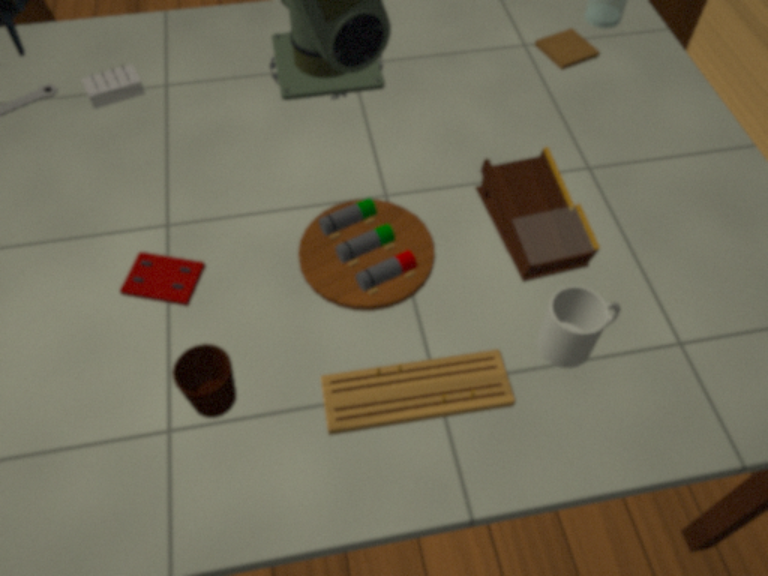

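View pics/a_side.png

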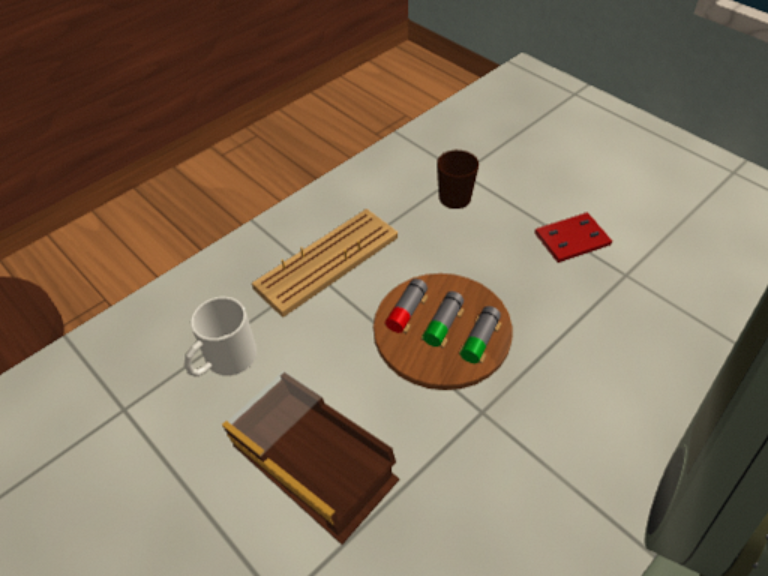

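View pics/a_wrist.png

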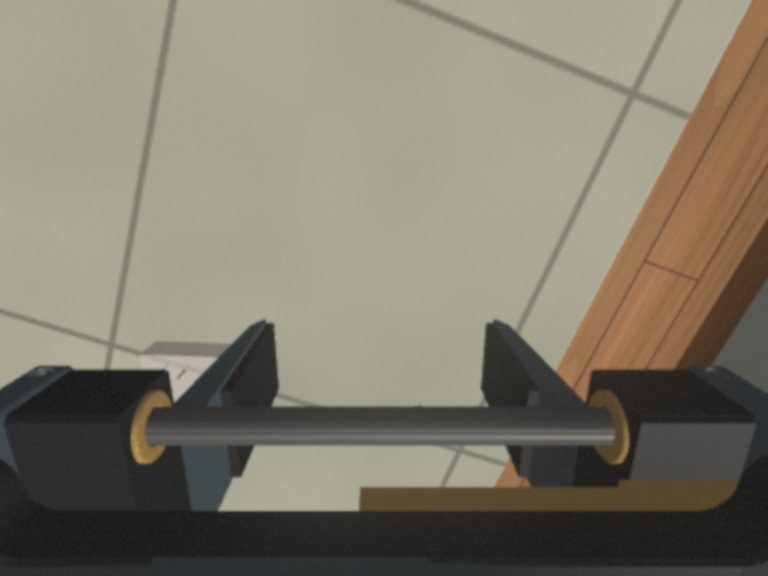

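```bash
cat > h.py <<'E'
import numpy as np, cv2
from scipy.optimize import least_squares, minimize
def P(f,X):
    X=np.asarray(X,float).reshape(-1,3)
    return cv2.projectPoints(X,np.asarray(f["rvec"],float),np.asarray(f["tvec"],float),np.asarray(f["K"],float),None)[0].reshape(-1,2)
def tri(fs,ps):
    A=[]
    for f,p in zip(fs,ps):
        M=f["K"]@np.hstack([cv2.Rodrigues(np.asarray(f["rvec"]))[0],np.asarray(f["tvec"]).reshape(3,1)])
        A+= [p[0]*M[2]-M[0],p[1]*M[2]-M[1]]
    X=np.linalg.svd(np.array(A))[2][-1]; return X[:3]/X[3]
def onplane(f,p,z):
    R=cv2.Rodrigues(np.asarray(f["rvec"]))[0]; C=-R.T@np.ravel(f["tvec"])
    d=R.T@np.linalg.inv(f["K"])@np.array([p[0],p[1],1]); return C+d*(z-C[2])/d[2]
E
python3 - <<'E'
from workcell import env, cams
import numpy as np, cv2, pickle
D={}
for n in ["scene","side"]:
    f=cams.grab_frame(n); D[n]=(f,{})
    vis=f["img"].copy()
    for t in ["green_tube_1","red_tube","dispenser","reject_cradle","turntable"]:
        r=cams.silhouettes(f,t); D[n][1][t]=r
        for q in r[:3]:
            ys,xs=np.nonzero(q["region"]); print(n,t,round(q["conf"],2),q["centre"],len(xs),xs.min(),xs.max(),ys.min(),ys.max())
            if q["conf"]>.4:
                c,_=cv2.findContours(q["region"].astype(np.uint8),cv2.RETR_EXTERNAL,cv2.CHAIN_APPROX_NONE)
                cv2.drawContours(vis,c,-1,(255,0,255),1)
    cv2.imwrite(f"pics/b_{n}.png",cv2.resize(vis[:,:,::-1],(768,576),interpolation=cv2.INTER_NEAREST))
pickle.dump(D,open("d.pkl","wb"))
E
```

```text
scene green_tube_1 0.76 [229.1, 144.6] 438 214 250 133 156
scene green_tube_1 0.73 [242.7, 162.0] 521 224 263 149 175
scene green_tube_1 0.17 [108.6, 185.2] 1415 80 135 168 203
scene red_tube 0.69 [257.0, 179.7] 552 237 277 168 194
scene red_tube 0.33 [360.5, 146.5] 4481 318 398 98 186
scene dispenser 0.6 [358.5, 146.5] 4473 318 399 99 187
scene dispenser 0.19 [233.8, 142.9] 491 214 251 132 156
scene reject_cradle 0.98 [109.3, 182.2] 1386 80 135 168 203
scene turntable 0.62 [242.4, 172.2] 3719 199 289 133 206
side green_tube_1 0.79 [320.9, 220.7] 512 307 332 204 241
side green_tube_1 0.77 [294.3, 210.6] 536 281 308 194 230
side red_tube 0.57 [272.3, 202.4] 495 257 284 185 221
side dispenser 0.67 [208.5, 300.1] 7049 148 264 248 360
side reject_cradle 0.76 [382.0, 155.7] 1027 356 407 141 174
side turntable 0.91 [297.0, 224.1] 4194 249 340 182 260
```

View pics/b_scene.png

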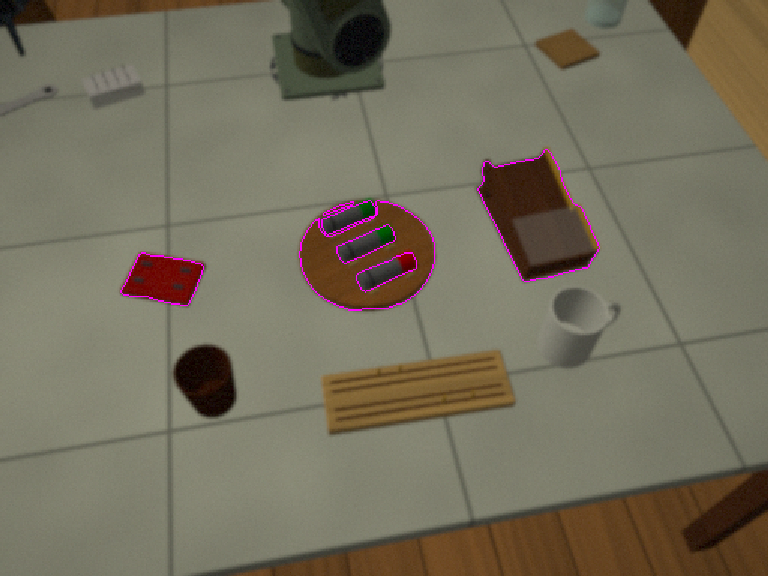

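View pics/b_side.png

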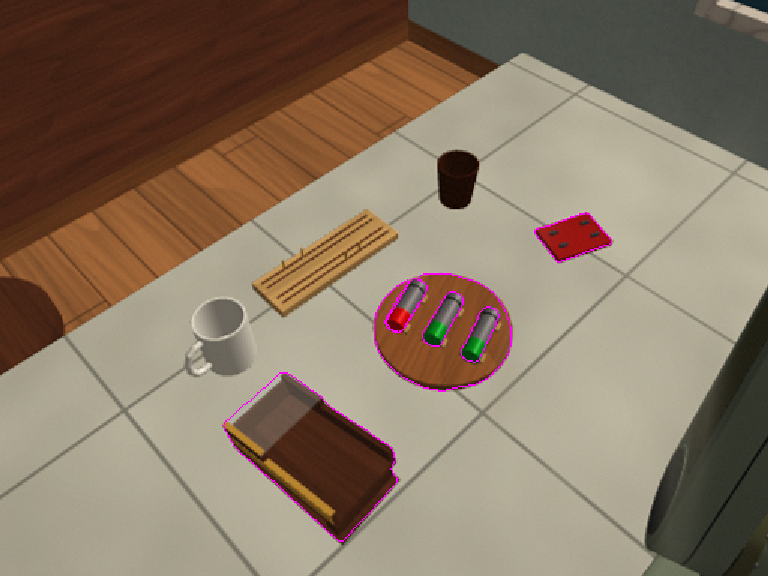

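```bash
cat > fit.py <<'E'
import numpy as np, cv2
from h import *
S=4
def render(f,hulls):
    m=np.zeros((384*S,512*S),np.uint8)
    for X in hulls:
        p=(P(f,X)+.5)*S-.5
        cv2.fillConvexPoly(m,cv2.convexHull(np.round(p).astype(np.int32)),255)
    return cv2.GaussianBlur(cv2.resize(m,(512,384),interpolation=cv2.INTER_AREA).astype(np.float32)/255,(0,0),1.5)
def fit(fs,masks,model,x0,step):
    T=[cv2.GaussianBlur(m.astype(np.float32),(0,0),1.5) for m in masks]
    def c(x): return sum(((render(f,model(x))-t)**2).sum() for f,t in zip(fs,T))
    x0=np.array(x0,float); 
    for k in range(3):
        sim=np.vstack([x0]+[x0+np.eye(len(x0))[i]*step[i]/(1+k) for i in range(len(x0))])
        r=minimize(c,x0,method="Nelder-Mead",options=dict(initial_simplex=sim,xatol=.02,fatol=.01,maxiter=400)); x0=r.x
    return r.x,r.fun
def place(L,x,y,z,a):
    L=np.asarray(L,float); c,s=np.cos(a),np.sin(a)
    return np.c_[x+c*L[:,0]-s*L[:,1],y+s*L[:,0]+c*L[:,1],z+L[:,2]]
t=np.linspace(0,2*np.pi,24,endpoint=False)
CYL=np.array([[e,15*np.cos(u),15*np.sin(u)] for e in(-45,45) for u in t])
tube=lambda v:[place(CYL,*v)]
def box(a,b,c,d,e,f_): return np.array([[x,y,z] for x in(a,b) for y in(c,d) for z in (e,f_)])
CR=box(-40,40,-55,55,0,12)
cradle=lambda v:[place(CR,v[0],v[1],0,v[2])]
cradle4=lambda v:[place(CR,v[0],v[1],v[3],v[2])]
tn=np.tan(np.radians(12))
def prism(x0,x1,y0,y1,h):  # from 0 to floor+h (perp)
    n=np.array([np.sin(np.radians(12)),np.cos(np.radians(12))])
    return np.array([[x,y,z] for y in(y0,y1) for x,z in((x0,0),(x1,0),(x0+0*n[0],36-x0*tn+h/n[1]),(x1,36-x1*tn+h/n[1]))])
DH=[prism(-105,105,-57,57,0),prism(-105,105,-57,-49,24),prism(-105,105,49,57,24),prism(26,105,-57,57,41)]
disp=lambda v:[place(h,v[0],v[1],0,v[2]) for h in DH]
E
cat > m.py <<'E'
import pickle
from fit import *
D=pickle.load(open("d.pkl","rb")); fs=[D["scene"][0],D["side"][0]]
def msk(i,n,k): return D[["scene","side"][i]][1][n][k]["region"]
res={}
for nm,a,b in [("gA",("green_tube_1",0),("green_tube_1",0)),("gB",("green_tube_1",1),("green_tube_1",1)),("red",("red_tube",0),("red_tube",0))]:
    ms=[msk(0,*a),msk(1,*b)]
    c=[D["scene"][1][a[0]][a[1]]["centre"],D["side"][1][b[0]][b[1]]["centre"]]
    X=tri(fs,c); print(nm,"tri",X.round(1))
    best=min((fit(fs,ms,tube,[*X,a0],[8,8,5,.3]) for a0 in (0,.8,1.6,2.4)),key=lambda r:r[1]); print(best); res[nm]=best[0]
for nm,model,n in [("cradle",cradle,"reject_cradle"),("disp",disp,"dispenser")]:
    ms=[msk(0,n,0),msk(1,n,0)]; X=onplane(fs[1],D["side"][1][n][0]["centre"],12 if nm=="cradle" else 30)
    rs=[fit(fs,ms,model,[X[0],X[1],a0],[10,10,.3]) for a0 in np.arange(0,6.28,.785 if nm=="disp" else 1.57/2)]
    rs.sort(key=lambda r:r[1]); print(nm,rs[:3]); res[nm]=rs[0][0]
pickle.dump(res,open("res.pkl","wb"))
for i,n in enumerate(["scene","side"]):
    im=cv2.resize(fs[i]["img"][:,:,::-1],(768,576)).copy()
    for k,v in res.items():
        hs=(disp if k=="disp" else cradle if k=="cradle" else tube)(v)
        for h in hs: cv2.polylines(im,[cv2.convexHull(((P(fs[i],h)+.5)*1.5).round().astype(np.int32))],True,(255,0,255),1)
    cv2.imwrite(f"pics/c_{n}.png",im)
E
python3 m.py
```

```text
gA tri [460.9 -34.4  43.9]
(array([460.58906355, -28.65882878,  43.75991   ,   1.91353558]), np.float64(8.721172332763672))
gB tri [521.5 -11.6  45.8]
(array([519.42696571, -10.17948519,  43.80687999,   1.90142932]), np.float64(2.2974514961242676))
red tri [575.6   9.3  44.6]
(array([577.6929611 ,  10.8018181 ,  43.69905864,   1.89726806]), np.float64(2.030350685119629))
cradle [(array([ 500.18677215, -328.63255089,    5.90345159]), np.float64(26.941333770751953)), (array([ 499.94559745, -328.44369691,    2.77132687]), np.float64(27.71064567565918)), (array([ 499.98109342, -328.44964162,    2.77124376]), np.float64(28.044151306152344))]
disp [(array([500.25676538, 273.01523625,   6.36622476]), np.float64(110.60530090332031)), (array([5.00296303e+02, 2.73051744e+02, 8.30583889e-02]), np.float64(110.67172241210938)), (array([5.00396630e+02, 2.73252940e+02, 8.59813137e-02]), np.float64(112.89347076416016))]
```

View pics/c_scene.png

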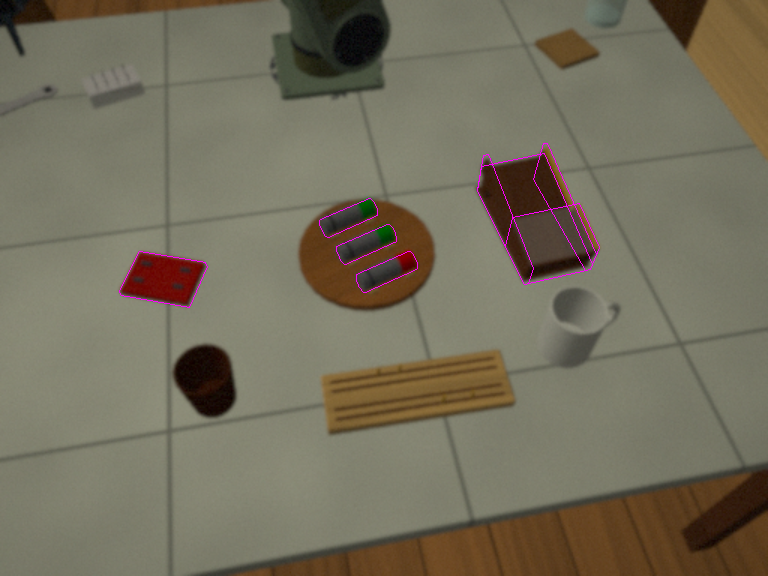

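View pics/c_side.png

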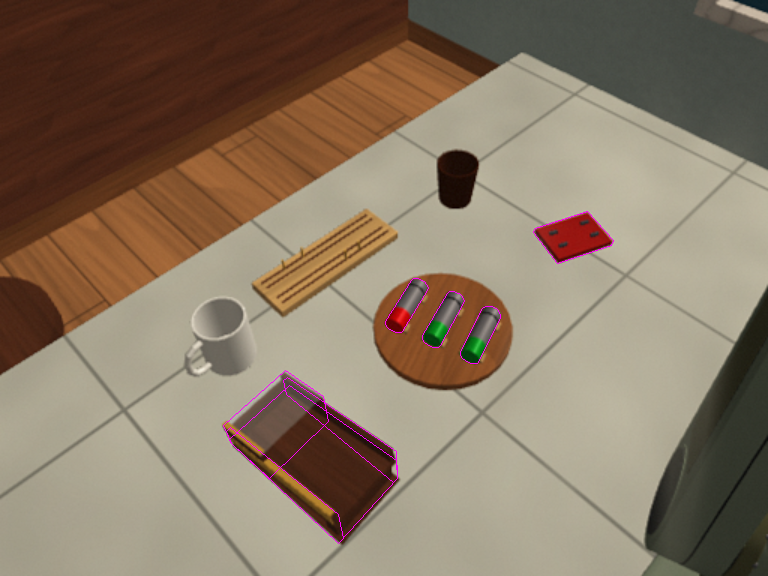

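Run:
```python
from scipy.spatial.transform import Rotation as R
import numpy as np
M=R.from_euler('xyz',[-90.97755091,  89.90060642, 108.43301319],degrees=True).as_matrix()
print(M.round(3), np.degrees(np.arctan2(M[1,1],M[0,1])))
import pickle; print({k:v.round(3).tolist() for k,v in pickle.load(open("res.pkl","rb")).items()})
```

```text
[[-0.001  0.332 -0.943]
 [ 0.002 -0.943 -0.332]
 [-1.    -0.002 -0.   ]] -70.58943442939156
{'gA': [460.589, -28.659, 43.76, 1.914], 'gB': [519.427, -10.179, 43.807, 1.901], 'red': [577.693, 10.802, 43.699, 1.897], 'cradle': [500.187, -328.633, 5.903], 'disp': [500.257, 273.015, 6.366]}
```

Call:
arm_command:
  deltas:
    - [0.53, [309, 522, 0], 1.565]
    - [0.53, [309, 522, 0], 1.565]
    - [0.53, [309, 522, 0], 1.565]
    - [0.53, [309, 522, 0], 1.565]
    - [0.53, [309, 522, 0], 1.565]
    - [0.53, [309, 522, 0], 1.565]
    - [0.53, [309, 522, 0], 1.565]
    - [0.53, [309, 522, 0], 1.565]
    - [0.53, [309, 522, 0], 1.565]
    - [0.53, [309, 522, 0], 1.565]
    - [0.53, [309, 522, 0], 1.565]
    - [0.53, [309, 522, 0], 1.565]
    - [0.53, [309, 522, 0], 1.565]
    - [0.53, [309, 522, 0], 1.565]
    - [0.53, [309, 522, 0], 1.565]
    - [0.53, [309, 522, 0], 1.565]
    - [0.53, [309, 522, 0], 1.565]
  grip_force: 20

```text
time_s: 2.45
ee_pos: [499.5, -21.6, 225.2]
ee_rot: [23.0, 90.0, -48.0]
force: [-0.2, -1.1, -0.6]
gripper_width: 48.3
```

```bash
cat > look.py <<'E'
import sys,pickle
from workcell import env,cams
from fit import *
tag=sys.argv[1]; names=sys.argv[2:]
f=cams.grab_frame("wrist"); res=pickle.load(open("res.pkl","rb"))
im=cv2.resize(f["img"][:,:,::-1],(768,576)).copy()
for k,v in res.items():
    hs=(disp if k=="disp" else cradle if k=="cradle" else tube)(v)
    for h in hs:
        p=P(f,h)
        R=cv2.Rodrigues(np.asarray(f["rvec"]))[0]
        if ((h@R.T)[:,2]+np.ravel(f["tvec"])[2]).min()<50: continue
        if np.abs(p).max()<3000: cv2.polylines(im,[cv2.convexHull(((p+.5)*1.5).round().astype(np.int32))],True,(255,0,255),1)
D={}
for n in names:
    D[n]=cams.silhouettes(f,n)
    for q in D[n]:
        print(n,round(q["conf"],2),q["centre"],q["region"].sum())
        if q["conf"]>.4:
            c,_=cv2.findContours(q["region"].astype(np.uint8),cv2.RETR_EXTERNAL,cv2.CHAIN_APPROX_NONE)
            cv2.polylines(im,[((c_+.5)*1.5).astype(np.int32) for c_ in c],True,(0,255,255),1)
cv2.imwrite(f"pics/w_{tag}.png",im); pickle.dump((f,D),open(f"w_{tag}.pkl","wb"))
s=env.state(); print(s["time_s"],s["ee_pos"],s["gripper_width"],s["qpos"])
E
python3 look.py 1 green_tube_1 red_tube
```

```text
green_tube_1 0.85 [270.6, 172.4] 1909
green_tube_1 0.75 [223.4, 169.9] 1870
red_tube 0.95 [322.2, 169.1] 1937
2.6 [499.842181   -21.13343851 225.14138852] 48.195071846881255 [-3.73699966e+00  1.15585458e+01  9.90397327e+01 -1.96700453e-03
  6.93835785e+01 -2.27316500e+01]
```

View pics/w_1.png

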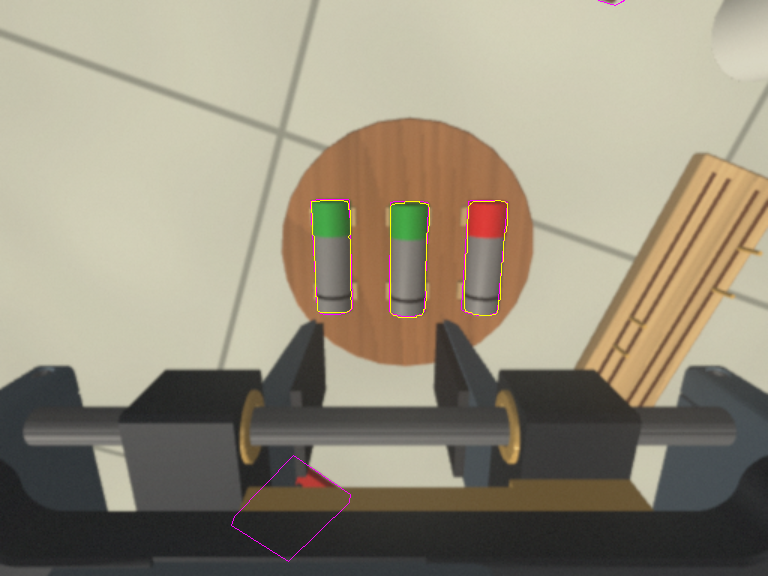

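```bash
cat > m2.py <<'E'
import pickle
from fit import *
D=pickle.load(open("d.pkl","rb")); W=pickle.load(open("w_1.pkl","rb")); res=pickle.load(open("res.pkl","rb"))
fs=[D["scene"][0],D["side"][0],W[0]]
g=W[1]["green_tube_1"]; wm={"gA":g[1]["region"],"gB":g[0]["region"],"red":W[1]["red_tube"][0]["region"]}
for k,(n,i) in dict(gA=("green_tube_1",0),gB=("green_tube_1",1),red=("red_tube",0)).items():
    ms=[D["scene"][1][n][i]["region"],D["side"][1][n][i]["region"],wm[k]]
    if k=="gA": r=fit(fs[1:],ms[1:],tube,res[k],[4,4,4,.1])
    else: r=fit(fs,ms,tube,res[k],[4,4,4,.1])
    print(k,r); print(" wrist+side",fit(fs[1:],ms[1:],tube,res[k],[4,4,4,.1]))
    res[k]=r[0]
pickle.dump(res,open("res.pkl","wb"))
E
python3 m2.py
```

```text
gA (array([460.94735726, -29.32086847,  42.19935163,   1.90899711]), np.float64(5.939374923706055))
 wrist+side (array([460.94735726, -29.32086847,  42.19935163,   1.90899711]), np.float64(5.939374923706055))
gB (array([520.5739026 , -10.78554505,  44.84971544,   1.89392412]), np.float64(13.550159454345703))
 wrist+side (array([520.78972118, -10.81433833,  44.04396933,   1.89728888]), np.float64(11.675041198730469))
red (array([578.74994337,  10.59424259,  44.60358608,   1.90233998]), np.float64(12.038949966430664))
 wrist+side (array([579.17026888,  10.42910633,  43.31526441,   1.90784618]), np.float64(9.850898742675781))
```

Call:
arm_command:
  deltas:
    - [0.53, [-39, -9, -20], 0]
    - [0.53, [-39, -9, -70], 0]
    - [0.53, [-39, -9, -110], 0]
    - [0.53, [-39, -9, -140], 0]
    - [0.53, [-39, -9, -160], 0]
    - [0.53, [-39, -9, -172], 0]
    - [0.53, [-39, -9, -180], 0]
    - [0.53, [-39, -9, -180], 0]
    - [0.0, [-39, -9, -180], 0]
    - [0.0, [-39, -9, -180], 0]
    - [0.0, [-39, -9, -180], 0]
    - [0.0, [-39, -9, -180], 0]
    - [0.0, [-39, -9, -180], 0]
    - [0.0, [-39, -9, -180], 0]
  grip_force: 20

```text
time_s: 4.0
ee_pos: [461.7, -29.4, 45.7]
ee_rot: [63.6, 89.9, -7.3]
force: [0.1, -0.8, 5.9]
gripper_width: 29.6
```

Call:
arm_command:
  deltas:
    - [0.0, [0, 0, 15], 0]
    - [0.0, [0, 0, 50], 0]
    - [0.0, [0, 0, 100], 0]
    - [0.0, [4, 40, 130], -0.1]
    - [0.0, [9, 80, 160], -0.2]
    - [0.0, [15, 120, 180], -0.247]
    - [0.0, [20, 150, 180], -0.247]
    - [0.0, [29, 180, 180], -0.247]
    - [0.0, [29, 190, 180], -0.247]
    - [0.0, [29, 190, 180], -0.247]
    - [0.0, [29, 190, 180], -0.247]

```text
time_s: 5.1
ee_pos: [489.4, 159.8, 224.5]
ee_rot: [-53.5, 89.9, -138.5]
force: [0.6, -1.2, -1.5]
gripper_width: 29.5
```

```bash
python3 look.py 2 dispenser green_tube_1
```

```text
dispenser 0.6 [274.0, 70.6] 23377
green_tube_1 0.81 [273.4, 318.0] 268
green_tube_1 0.74 [253.4, 226.4] 5972
5.25 [489.80748353 159.46904185 224.87620133] 29.817292610094434 [ 1.67668869e+01  1.29340419e+01  9.72521176e+01 -2.05822143e-02
  6.98430161e+01  1.19289819e+01]
```

View pics/w_2.png

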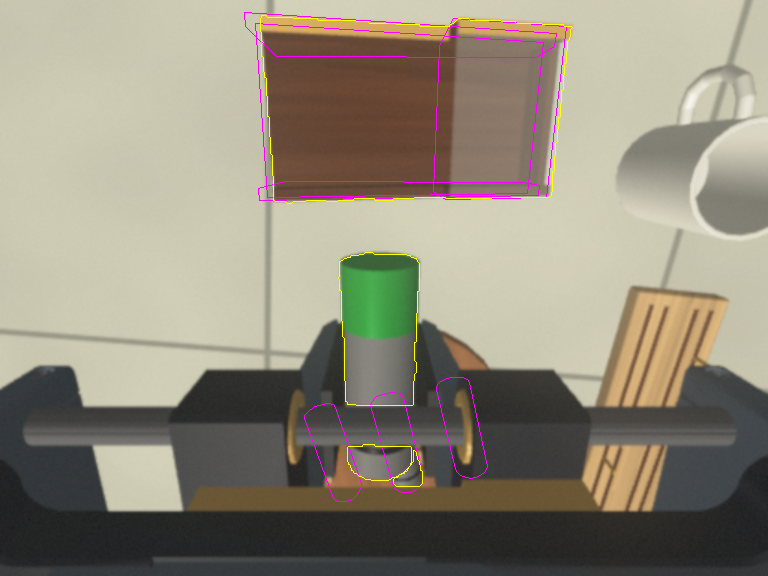

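```bash
cat > m3.py <<'E'
import pickle
from fit import *
D=pickle.load(open("d.pkl","rb")); W=pickle.load(open("w_2.pkl","rb")); res=pickle.load(open("res.pkl","rb"))
c,s=np.cos(np.radians(12)),np.sin(np.radians(12))
def sl(a,b,y0,y1,n0,n1): return np.array([[u*c+n*s,y,36-u*s+n*c] for u in(a,b) for y in(y0,y1) for n in(n0,n1)])
def H(h):
    H=[prism(-103,103,-57,57,0)]
    for y0,y1 in((-57,-49),(49,57)): H+=[sl(-105,105,y0,y1,-5,24),sl(25,105,y0,y1,0,h)]
    return H+[sl(25,105,-57,57,20,h)]
def dm(h,z=0): return lambda v:[place(q,v[0],v[1],z,v[2]) for q in H(h)]
fs=[D["scene"][0],D["side"][0],W[0]]; ms=[D["scene"][1]["dispenser"][0]["region"],D["side"][1]["dispenser"][0]["region"],W[1]["dispenser"][0]["region"]]
x0=res["disp"].copy(); x0[2]-=2*np.pi
for h in(38,41):
    for idx in([0,1,2],[2],[1],[0]):
        r=fit([fs[i] for i in idx],[ms[i] for i in idx],dm(h),x0,[5,5,.05]); print(h,idx,r[0].round(3),round(r[1],1))
        if idx==[0,1,2]: best=r[0]
v=best; print("zfree",fit(fs,ms,lambda v:dm(41,v[3])(v),[*v,0],[5,5,.05,4]))
for i,n in enumerate(["scene","side","wrist"]):
    im=cv2.resize(fs[i]["img"][:,:,::-1],(768,576)).copy()
    for h in dm(41)(v): cv2.polylines(im,[cv2.convexHull(((P(fs[i],h)+.5)*1.5).round().astype(np.int32))],True,(255,0,255),1)
    cv2.imwrite(f"pics/d_{n}.png",im)
res["disp"]=v; pickle.dump(res,open("res.pkl","wb"))
E
python3 m3.py
```

```text
38 [0, 1, 2] [5.00886e+02 2.72458e+02 9.60000e-02] 241.1
38 [2] [5.01342e+02 2.72566e+02 9.50000e-02] 97.9
38 [1] [4.96903e+02 2.72532e+02 9.00000e-02] 39.1
38 [0] [5.00922e+02 2.73404e+02 9.30000e-02] 23.4
41 [0, 1, 2] [4.99909e+02 2.72471e+02 9.40000e-02] 311.1
41 [2] [5.00714e+02 2.72459e+02 9.50000e-02] 185.5
41 [1] [4.96163e+02 2.72625e+02 9.00000e-02] 27.1
41 [0] [5.01102e+02 2.73069e+02 8.00000e-02] 21.6
zfree (array([ 5.00278269e+02,  2.72793959e+02,  9.44676847e-02, -3.33113002e+00]), np.float64(231.8814697265625))
```

View pics/d_wrist.png

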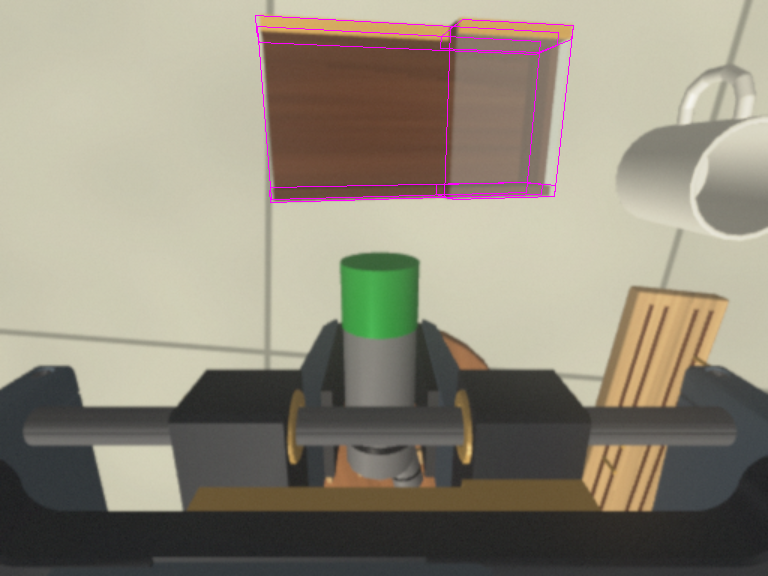

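View pics/d_side.png

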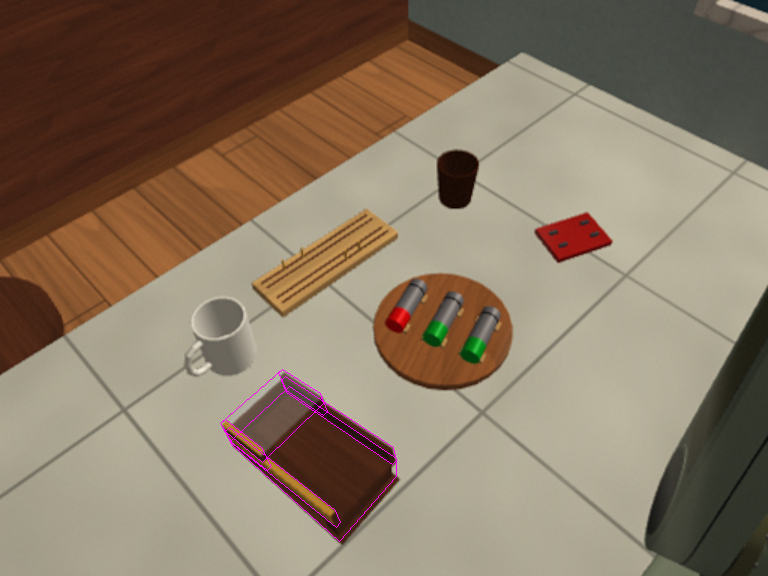

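Run:
```python
import pickle
from fit import *
f,D=pickle.load(open("w_2.pkl","rb"))
R=cv2.Rodrigues(np.asarray(f["rvec"]))[0]; print("cam",-R.T@np.ravel(f["tvec"]))
im=cv2.resize(f["img"][:,:,::-1],(768,576)).copy()
for dx in(0,):
  h=tube([489.8,159.8,223.9,np.pi/2+.086])[0]
  cv2.polylines(im,[cv2.convexHull(((P(f,h)+.5)*1.5).round().astype(np.int32))],True,(255,0,255),1)
  hh=h[24:]; cv2.polylines(im,[((P(f,hh)+.5)*1.5).round().astype(np.int32)],True,(0,255,255),1)
cv2.imwrite("pics/e.png",im[200:500,200:600])
```

```text
cam [481.74159258 244.22561502 383.94759225]
```

View pics/e.png

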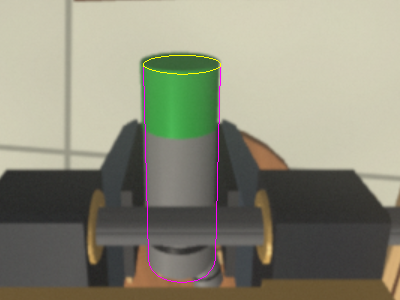

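Call:
arm_command:
  deltas:
    - [0.0, [-20, 40, 0], 0.006]
    - [0.0, [-35, 80, -40], 0.006]
    - [0.0, [-41, 107, -80], 0.006]
    - [0.0, [-41, 107, -110], 0.006]
    - [0.0, [-41, 107, -130], 0.006]
    - [0.0, [-41, 107, -145], 0.006]
    - [0.0, [-41, 107, -153], 0.006]
    - [0.0, [-41, 107, -157], 0.006]
    - [0.0, [-41, 107, -157], 0.006]
    - [0.0, [-41, 107, -157], 0.006]

```text
time_s: 6.25
ee_pos: [449.7, 267.7, 68.8]
ee_rot: [113.1, 89.9, 28.4]
force: [-0.2, 1.0, -0.6]
gripper_width: 29.5
```

```bash
cat > snap.py <<'E'
import sys
from workcell import env,cams
import cv2
for n in sys.argv[2:]:
    f=cams.grab_frame(n); cv2.imwrite(f"pics/{sys.argv[1]}_{n}.png",cv2.resize(f["img"][:,:,::-1],(768,576)))
s=env.state(); print(s["time_s"],s["ee_pos"],s["force"],s["gripper_width"])
E
python3 snap.py f side wrist
```

```text
6.35 [449.69381015 267.86068692  68.84379133] [-0.23024554 -0.64984114  0.08176453] 29.469942821992753
```

View pics/f_side.png

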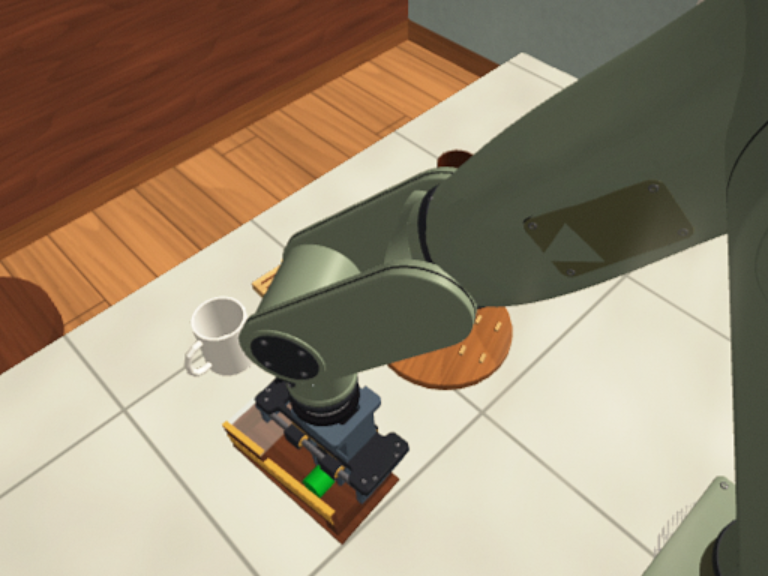

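View pics/f_wrist.png

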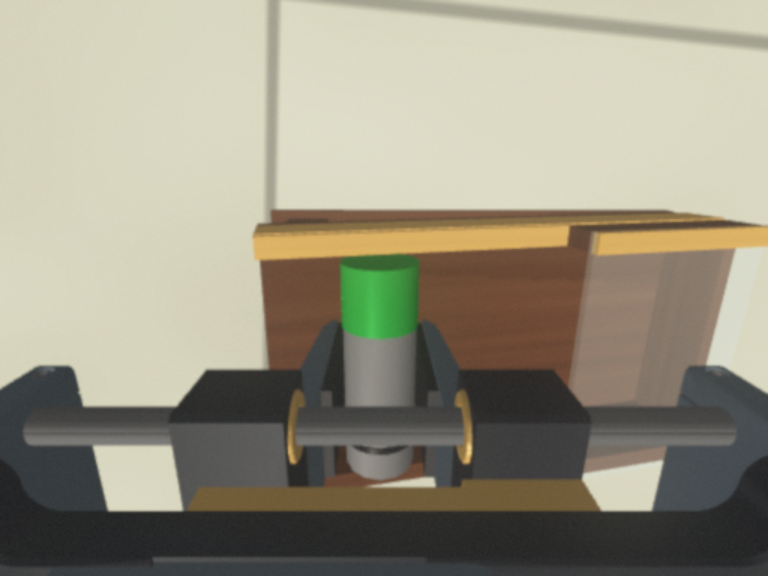

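Call:
arm_command:
  deltas:
    - [0.0, [0, 0, -1], 0]
    - [0.43, [0, 0, -1], 0]
    - [0.43, [0, 0, -1], 0]
    - [0.43, [0, 0, -1], 0]
    - [0.43, [0, 0, 5], 0]
    - [0.5, [0, 0, 12], 0]
    - [0.5, [0, 0, 25], 0]
    - [0.5, [0, 0, 60], 0]
    - [0.5, [0, 0, 110], 0]
    - [0.5, [20, -50, 157], 0]
    - [0.5, [41, -100, 157], 0]
    - [0.53, [50, -150, 157], 0.1]
    - [0.53, [60, -200, 157], 0.237]
    - [0.53, [71, -250, 157], 0.237]
    - [0.53, [71, -278, 157], 0.237]
    - [0.53, [71, -278, 157], 0.237]

```text
time_s: 7.95
ee_pos: [520.5, -15.2, 225.7]
ee_rot: [13.0, 89.9, -58.5]
force: [0.9, 0.8, 0.6]
gripper_width: 48.7
```

```bash
python3 snap.py g side wrist; python3 look.py 3 green_tube_1
```

```text
8.05 [520.1149861  -11.48866176 225.47051047] [-0.21311955 -0.01699384 -0.42614256] 48.1145439172315
green_tube_1 0.76 [252.7, 176.1] 1769
8.15 [519.94812632  -9.49923927 225.30133759] 48.465782724037716 [-2.34058562e+00  1.33375939e+01  9.66432582e+01  4.56620550e-02
  7.00028253e+01 -2.12247693e+01]
```

View pics/g_side.png

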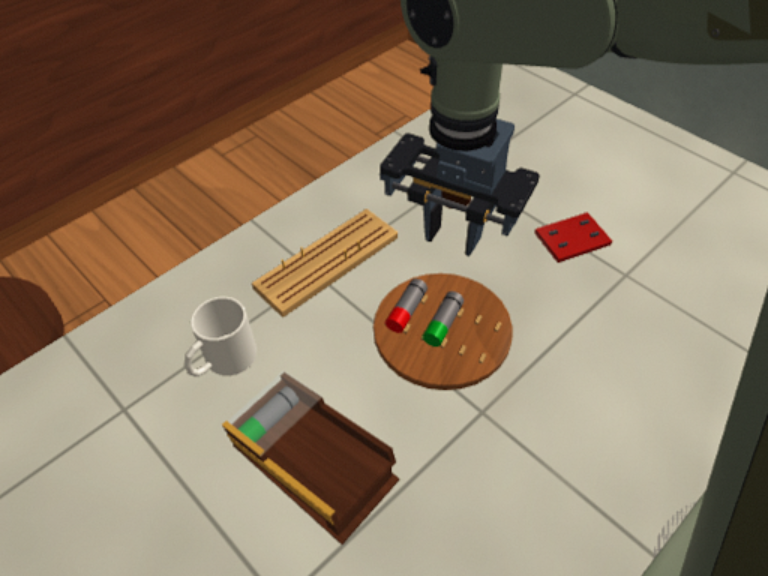

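View pics/w_3.png

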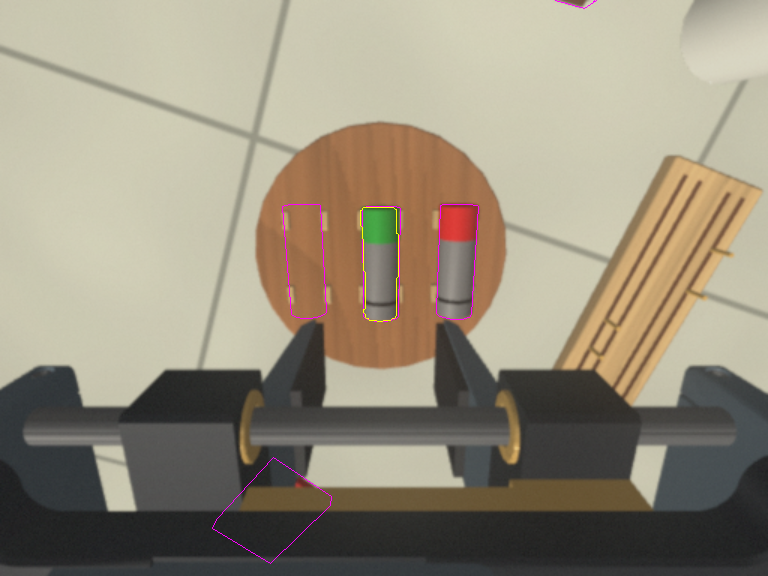

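Call:
arm_command:
  deltas:
    - [0.53, [0, 0, -40], 0]
    - [0.53, [0, 0, -80], 0]
    - [0.53, [0, 0, -120], 0]
    - [0.53, [0, 0, -150], 0]
    - [0.53, [0, 0, -166], 0]
    - [0.53, [0, 0, -175], 0]
    - [0.53, [0, 0, -179], 0]
    - [0.53, [0, 0, -179], 0]
    - [0.0, [0, 0, -179], 0]
    - [0.0, [0, 0, -179], 0]
    - [0.0, [0, 0, -179], 0]
    - [0.0, [0, 0, -179], 0]
    - [0.0, [0, 0, -179], 0]
    - [0.0, [0, 0, -179], 0]

```text
time_s: 9.55
ee_pos: [520.7, -10.4, 46.8]
ee_rot: [73.9, 89.9, 2.7]
force: [-0.7, 1.0, 6.8]
gripper_width: 29.7
```

Call:
arm_command:
  deltas:
    - [0.0, [0, 0, 15], 0]
    - [0.0, [0, 0, 50], 0]
    - [0.0, [0, 0, 100], 0]
    - [0.0, [-10, 40, 110], -0.1]
    - [0.0, [-20, 80, 110], -0.2]
    - [0.0, [-31, 125, 110], -0.237]
    - [0.0, [-42, 170, 110], -0.237]
    - [0.0, [-53, 215, 110], -0.237]
    - [0.0, [-64, 255, 100], -0.237]
    - [0.0, [-71, 278, 85], -0.237]
    - [0.0, [-71, 278, 65], -0.237]
    - [0.0, [-71, 278, 55], -0.237]
    - [0.0, [-71, 278, 40], -0.237]
    - [0.0, [-71, 278, 28], -0.237]
    - [0.0, [-71, 278, 22], -0.237]
    - [0.0, [-71, 278, 21], -0.237]
    - [0.0, [-71, 278, 21], -0.237]

```text
time_s: 11.25
ee_pos: [449.5, 267.6, 67.2]
ee_rot: [109.9, 90.0, 25.1]
force: [1.0, -0.5, -0.8]
gripper_width: 29.3
```

```bash
python3 snap.py i wrist
```

```text
11.3 [449.59588742 267.68322745  67.46491699] [0.13848374 1.00726542 0.30632912] 29.61616761998918
```

View pics/i_wrist.png

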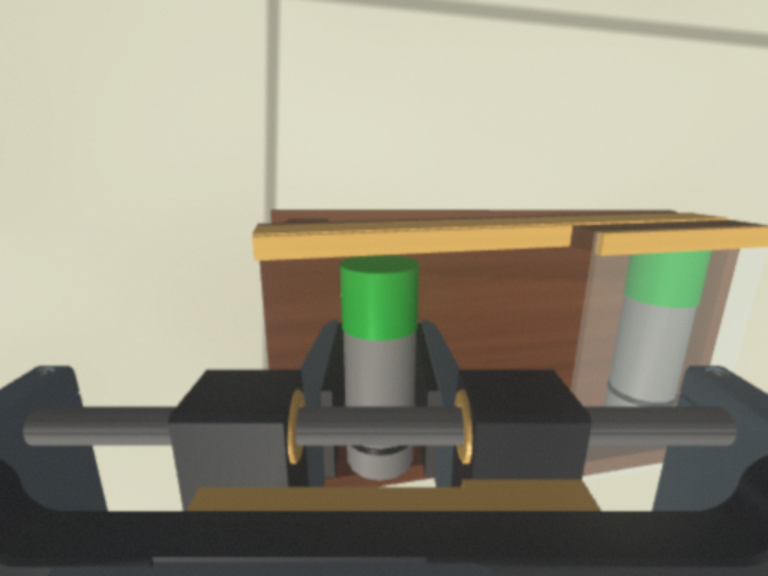

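Call:
arm_command:
  deltas:
    - [0.43, [0, 0, 0], 0]
    - [0.43, [0, 0, 0], 0]
    - [0.43, [0, 0, 0], 0]
    - [0.43, [0, 0, 6], 0]
    - [0.5, [0, 0, 13], 0]
    - [0.5, [0, 0, 26], 0]
    - [0.5, [0, 0, 60], 0]
    - [0.5, [0, 0, 110], 0]
    - [0.5, [20, -45, 158], 0]
    - [0.5, [40, -85, 158], 0]
    - [0.53, [60, -125, 158], 0.1]
    - [0.53, [80, -165, 158], 0.237]
    - [0.53, [100, -205, 158], 0.237]
    - [0.53, [120, -245, 158], 0.237]
    - [0.53, [130, -257, 158], 0.237]
    - [0.53, [130, -257, 158], 0.237]

```text
time_s: 12.9
ee_pos: [580.0, 9.2, 225.1]
ee_rot: [88.0, 90.0, 16.7]
force: [-0.5, 1.8, -0.2]
gripper_width: 48.5
```

```bash
python3 snap.py j side; python3 look.py 4 red_tube
```

```text
12.95 [579.0272418   10.70340171 225.06251885] [0.38334461 0.64638395 1.15361837] 48.366949425080485
red_tube 0.9 [252.9, 174.2] 1895
red_tube 0.69 [328.0, 3.9] 137
13.05 [578.33462978  12.02428639 225.09982288] 48.388598998612366 [ 2.70253348e-02  1.86400766e+01  8.91344543e+01  4.65985075e-02
  7.22632211e+01 -1.89015129e+01]
```

View pics/j_side.png

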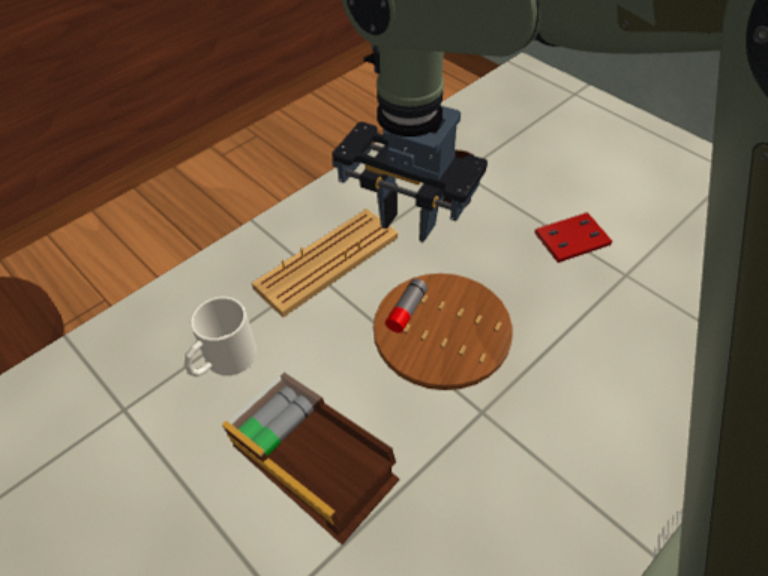

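View pics/w_4.png

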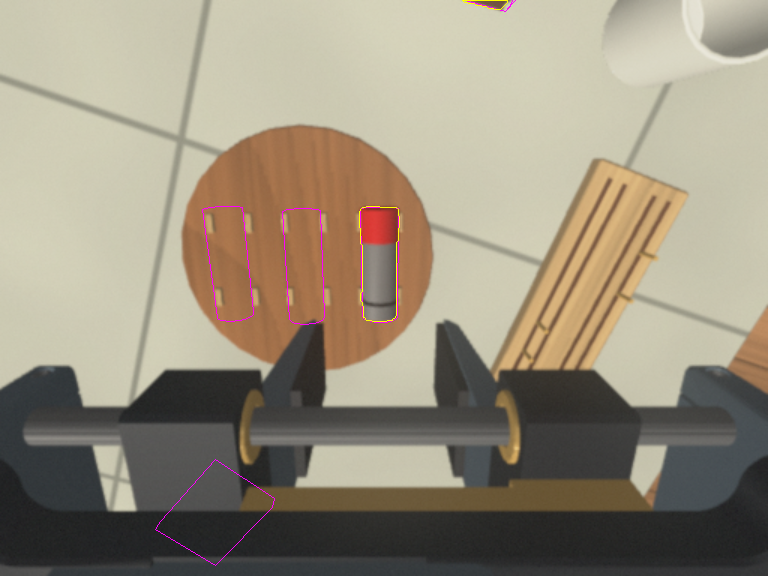

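Call:
arm_command:
  deltas:
    - [0.53, [0, 0, -40], 0]
    - [0.53, [0, 0, -80], 0]
    - [0.53, [0, 0, -120], 0]
    - [0.53, [0, 0, -150], 0]
    - [0.53, [0, 0, -166], 0]
    - [0.53, [0, 0, -175], 0]
    - [0.53, [0, 0, -179], 0]
    - [0.53, [0, 0, -179], 0]
    - [0.0, [0, 0, -179], 0]
    - [0.0, [0, 0, -179], 0]
    - [0.0, [0, 0, -179], 0]
    - [0.0, [0, 0, -179], 0]
    - [0.0, [0, 0, -179], 0]
    - [0.0, [0, 0, -179], 0]

```text
time_s: 14.45
ee_pos: [579.6, 10.7, 46.8]
ee_rot: [75.6, 89.9, 4.5]
force: [-0.7, 0.6, 7.3]
gripper_width: 29.7
```

Call:
arm_command:
  deltas:
    - [0.0, [0, 0, 15], 0]
    - [0.0, [0, 0, 50], 0]
    - [0.0, [0, 0, 100], 0]
    - [0.0, [-10, -30, 140], -0.1]
    - [0.0, [-20, -70, 179], -0.2]
    - [0.0, [-49, -441, 179], -0.71]
    - [0.0, [-49, -441, 179], -0.71]
    - [0.0, [-49, -441, 179], -0.71]
    - [0.0, [-49, -441, 179], -0.71]
    - [0.0, [-49, -441, 179], -0.71]
    - [0.0, [-49, -441, 179], -0.71]
    - [0.0, [-49, -441, 179], -0.71]
    - [0.0, [-49, -441, 179], -0.71]
    - [0.0, [-49, -441, 179], -0.71]
    - [0.0, [-49, -441, 179], -0.71]
    - [0.0, [-49, -441, 179], -0.71]

```text
time_s: 16.05
ee_pos: [530.2, -429.1, 224.6]
ee_rot: [-131.9, 89.9, 116.3]
force: [-0.0, 0.4, -0.3]
gripper_width: 29.7
```

```bash
python3 look.py 5 reject_cradle red_tube
```

```text
reject_cradle 0.64 [203.6, 105.4] 5810
red_tube 0.92 [252.8, 227.3] 5839
16.2 [ 530.48709327 -429.00894418  225.28087535] 29.62903174466984 [-3.99337987e+01  2.81960428e+01  7.38869810e+01  1.12696438e-02
  7.79088205e+01 -1.81980788e+01]
```

View pics/w_5.png

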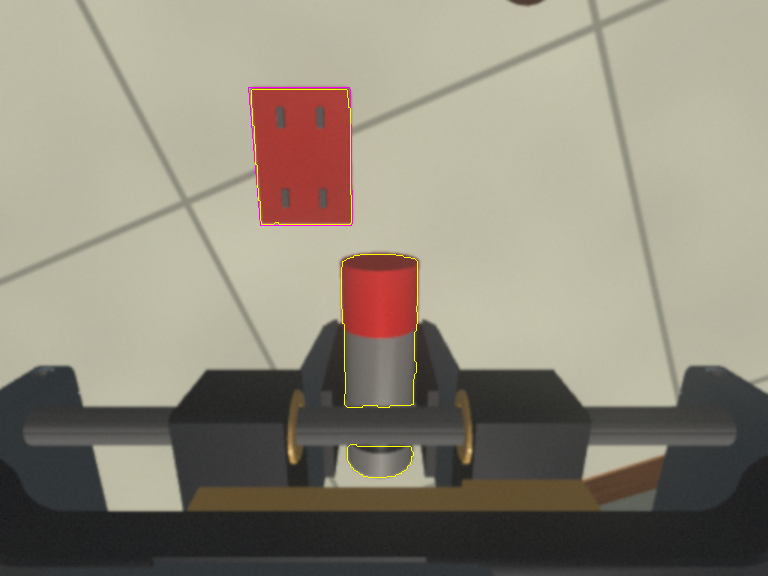

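Run:
```python
import pickle
from fit import *
D=pickle.load(open("d.pkl","rb")); W=pickle.load(open("w_5.pkl","rb")); res=pickle.load(open("res.pkl","rb"))
fs=[D["scene"][0],D["side"][0],W[0]]; n="reject_cradle"
ms=[D["scene"][1][n][0]["region"],D["side"][1][n][0]["region"],W[1][n][0]["region"]]
x0=res["cradle"].copy(); x0[2]-=2*np.pi
for idx in([0,1,2],[2],[1,2]): print(idx,fit([fs[i] for i in idx],[ms[i] for i in idx],cradle,x0,[4,4,.05]))
print("z free",fit(fs[1:],ms[1:],cradle4,[*x0,0],[4,4,.05,3]))
```

```text
[0, 1, 2] (array([ 5.00379499e+02, -3.29456833e+02, -3.85714763e-01]), np.float64(47.1152229309082))
[2] (array([ 5.00461315e+02, -3.29586006e+02, -3.83595897e-01]), np.float64(14.49449348449707))
[1, 2] (array([ 5.00415831e+02, -3.29384918e+02, -3.80128636e-01]), np.float64(22.994190216064453))
z free (array([ 5.00263665e+02, -3.29000903e+02, -3.79833680e-01, -2.31822062e+00]), np.float64(13.802862167358398))
```

Call:
arm_command:
  deltas:
    - [0.0, [-15, 45, -20], 0]
    - [0.0, [-25, 85, -50], 0]
    - [0.0, [-30, 101, -90], 0]
    - [0.0, [-30, 101, -130], 0]
    - [0.0, [-30, 101, -160], 0]
    - [0.0, [-30, 101, -180], 0]
    - [0.0, [-30, 101, -188], 0]
    - [0.0, [-30, 101, -192], 0]
    - [0.0, [-30, 101, -194], 0]
    - [0.0, [-30, 101, -194], 0]
    - [0.0, [-30, 101, -194], 0]

```text
time_s: 17.3
ee_pos: [500.7, -329.7, 32.0]
ee_rot: [78.4, 89.9, -33.4]
force: [-0.3, -0.3, -0.9]
gripper_width: 29.8
```

```bash
python3 snap.py k side wrist
```

```text
17.4 [ 500.50140916 -329.65366274   31.79225402] [ 0.42308759 -0.83586622 -0.96585492] 29.26997974303218
```

View pics/k_wrist.png

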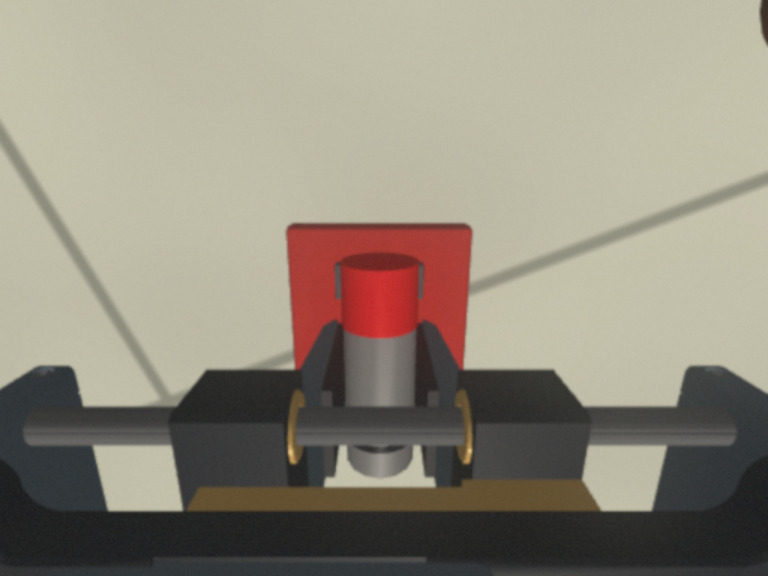

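View pics/k_side.png

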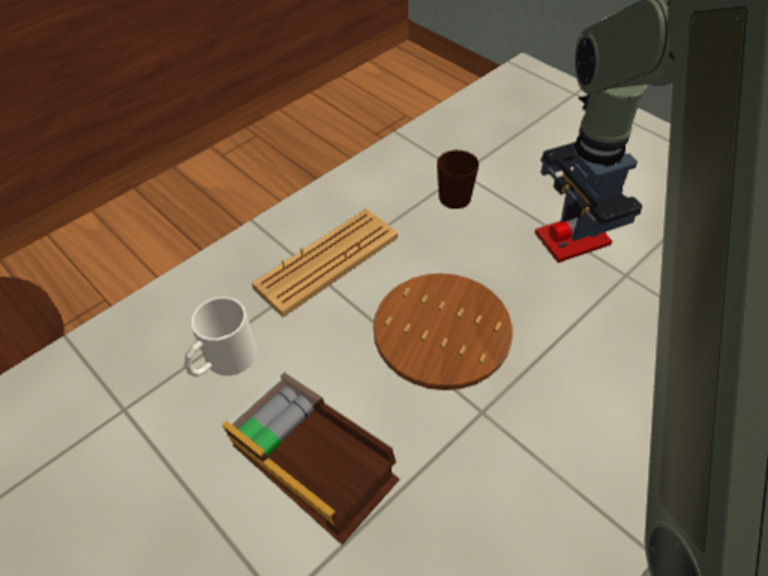

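Call:
arm_command:
  deltas:
    - [0.0, [0, 0, -2], 0]
    - [0.0, [0, 0, -2], 0]
    - [0.0, [0, 0, -2], 0]
    - [0.45, [0, 0, -2], 0]
    - [0.45, [0, 0, -2], 0]
    - [0.45, [0, 0, -2], 0]
    - [0.45, [0, 0, 4], 0]
    - [0.45, [0, 0, 20], 0]
    - [0.5, [0, 0, 50], 0]
    - [0.5, [0, 0, 100], 0]
    - [0.5, [0, 0, 150], 0]
    - [0.5, [15, -50, 190], 0]
    - [0.5, [20, -100, 194], 0]
    - [0.5, [0, -140, 194], 0]
    - [0.5, [0, -140, 194], 0]
    - [0.5, [0, -140, 194], 0]
    - [0.5, [0, -140, 194], 0]

```text
time_s: 19.1
ee_pos: [500.1, -468.2, 224.8]
ee_rot: [-148.1, 89.9, 100.1]
force: [0.9, 0.7, 0.8]
gripper_width: 46.0
```

```bash
cat > fin.py <<'E'
import pickle
from workcell import env,cams
from fit import *
res=pickle.load(open("res.pkl","rb"))
F={n:cams.grab_frame(n) for n in ("side","scene","wrist")}
for n,f in F.items(): cv2.imwrite(f"pics/z_{n}.png",cv2.resize(f["img"][:,:,::-1],(768,576)))
out={n:{t:cams.silhouettes(f,t) for t in ("red_tube","green_tube_1")} for n,f in F.items()}
for n in F:
    for t,r in out[n].items(): print(n,t,[(round(q["conf"],2),q["centre"],int(q["region"].sum())) for q in r[:3]])
pickle.dump((F,out),open("z.pkl","wb"))
E
python3 fin.py
```

```text
side red_tube [(0.95, [381.2, 149.6], 417)]
side green_tube_1 [(0.53, [182.5, 293.1], 85)]
scene red_tube [(0.83, [104.9, 178.6], 558)]
scene green_tube_1 []
wrist red_tube [(0.64, [205.7, 59.2], 2435)]
wrist green_tube_1 [(0.26, [217.9, 63.0], 4189)]
```

View pics/z_wrist.png

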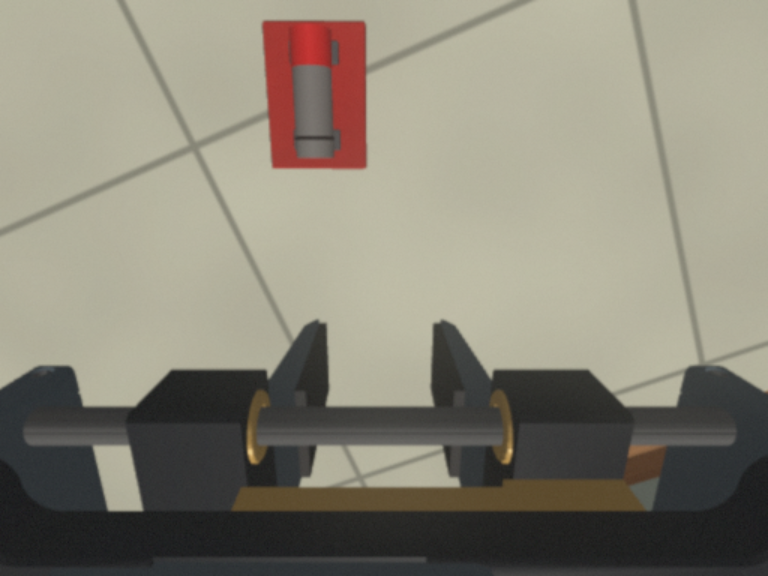

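View pics/z_side.png

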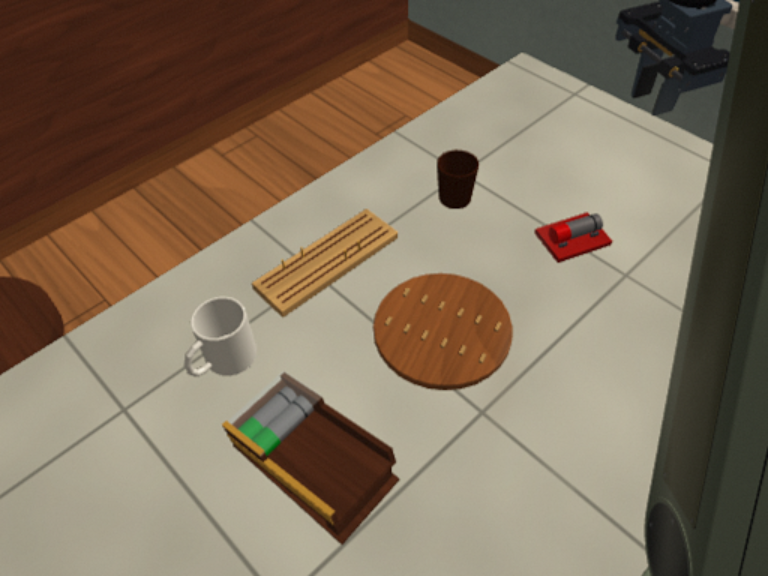

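View pics/z_scene.png

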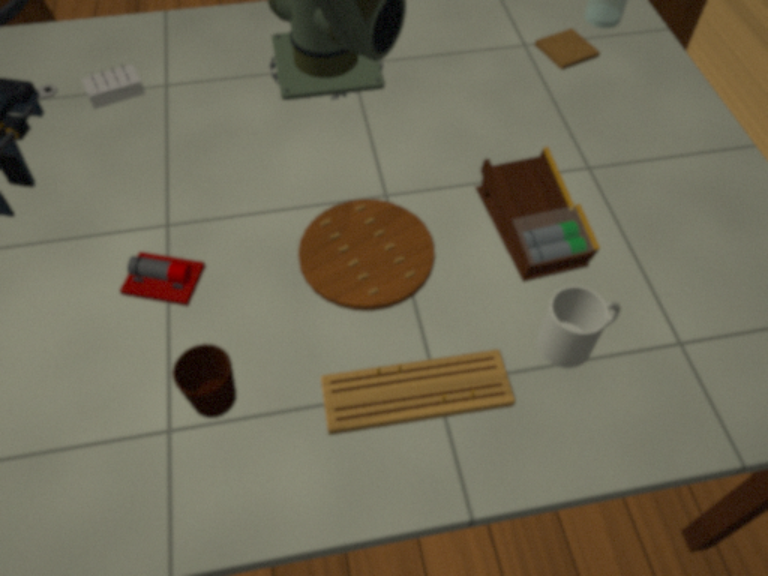

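Run:
```python
import pickle
from fit import *
F,out=pickle.load(open("z.pkl","rb"))
c=np.array([500.4,-329.5]);a=-.383
def rep(v):
    d=v[:2]-c; return (np.cos(a)*d[0]+np.sin(a)*d[1],-np.sin(a)*d[0]+np.cos(a)*d[1],v[2],v[3]-a-np.pi/2)
ns=["scene","side","wrist"]; 
for use in (ns,["side","wrist"],["scene","side"]):
    r=fit([F[n] for n in use],[out[n]["red_tube"][0]["region"] for n in use],tube,[500,-329,27,1.19],[4,4,4,.1]); print(use,r[0],round(r[1],1),np.round(rep(r[0]),3))
f=F["wrist"]; im=cv2.resize(f["img"][:,:,::-1],(768,576)).copy()
for h in tube([500.4,-329.5,27,a+np.pi/2])+cradle([*c,a]): cv2.polylines(im,[cv2.convexHull(((P(f,h)+.5)*1.5).round().astype(np.int32))],True,(255,0,255),1)
cv2.imwrite("pics/y.png",cv2.resize(im[0:200,220:420],(800,600)[:1]*2 if 0 else (600,600)))
```

```text
['scene', 'side', 'wrist'] [ 499.63051069 -329.19852411   26.85516651    1.18765626] 20.4 [-8.2600e-01 -8.0000e-03  2.6855e+01 -0.0000e+00]
['side', 'wrist'] [ 499.50160303 -329.41020061   27.75301112    1.17811121] 17.4 [-8.6700e-01 -2.5200e-01  2.7753e+01 -1.0000e-02]
['scene', 'side'] [ 499.82668497 -329.11035445   26.36921846    1.19577854] 1.9 [-6.7700e-01  1.4700e-01  2.6369e+01  8.0000e-03]
```

View pics/y.png

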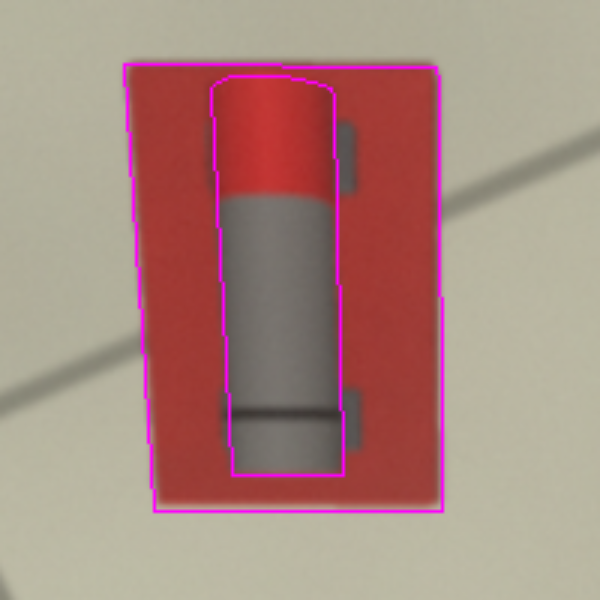

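```bash
python3 - <<'E'
import pickle
from fit import *
F,out=pickle.load(open("z.pkl","rb")); c=np.array([499.9,272.5]);a=.094
c12,s12=np.cos(np.radians(12)),np.sin(np.radians(12))
for n in("side","scene"):
    f=F[n]; im=cv2.resize(f["img"][:,:,::-1],None,fx=4,fy=4,interpolation=cv2.INTER_CUBIC)
    pts=[]
    for s in(85,55):
        x,z=s*c12+15*s12,36-s*s12+15*c12
        h=place(place(CYL,0,0,0,np.pi/2)+[x,0,z],*c,0,a); p=((P(f,h)+.5)*4); pts.append(p)
        cv2.polylines(im,[cv2.convexHull(p.round().astype(np.int32))],True,(255,0,255),1)
    m=np.vstack(pts).mean(0).astype(int)
    cv2.imwrite(f"pics/x_{n}.png",im[m[1]-180:m[1]+180,m[0]-200:m[0]+200])
E
cd pics; python3 -c "
import cv2;cv2.imwrite('x.png',cv2.hconcat([cv2.imread('x_side.png'),cv2.imread('x_scene.png')]))"
```

```text
(no output)
```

View pics/x.png

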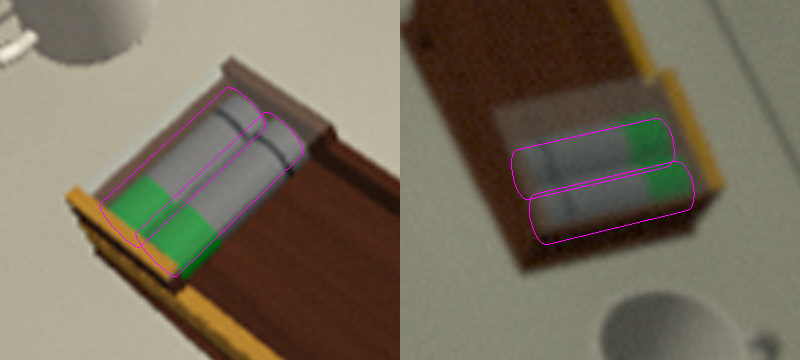

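```bash
python3 -c "
from workcell import env
print(env.job_done()); print(env.state()['time_s'])"
```

```text
the job is handed in; nothing more can be done
None
the job is handed in; nothing more can be done
```

The job is handed in, at about 19 s of the 66 s allowed; no verdict was reported. All three dart tubes are off the turntable.

- **Green tubes:** I fed both across the dispenser's upper end. The last side and scene pictures show them side by side under the cover, with their tagged ends at the brass side. They appear about 2–6 mm uphill of where my model put them, more in the side view than in the scene view. The two cameras disagree by about as much over where the dispenser itself is, and the tubes would still be within the limits.
- **Not measured on the greens:** The network did not find the green tubes reliably under the cover, so I checked them by overlaying the model on the pictures. I did not measure each one's position or its offset from the centre line. The channel walls leave only about 4 mm of play to either side.
- **Red tube:** It lies in the cradle saddles. A fit from three views puts it about 0.8 mm off across and under 0.5 mm off along. The angle error is within 0.01 rad, and the axis is about 27 mm above the sill, as expected when seated.
- **Bystanders and forces:** The tankard, dice cup and cribbage board look unmoved in the last pictures. At each of the three grasps I read a small upward force of 6–7 N, which I did not explain, and all three grips held.

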